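# Turn the blue leaf of the paint sample book

### The job

Turn the blue leaf of the paint sample book over the spine until it lies flat on the pile on the other side, so that the yellow leaf shows; leave the yellow leaf lying where it is. Push the leaf with your fingertips only: nothing is to be pinched or lifted, and the leaf is laid over gently, not flung. Do not shove the book about, and leave the tape measure, the jar and the tape roll standing where they are.

Things in the scene. Friction and masses are not known exactly. Their poses are not given: they have to be found in the camera images.
- sample_book: paint sample book lying open, loose, 1.9 kg: black base 134 x 228 mm, spine across its middle, pile of boards either side. Origin: centre of underside. x axis along the spine, y axis (robot's left within 0.5 rad) toward the side where the blue leaf starts. Pile tops 34 mm up (+y side), 42 mm (-y side), ending 112 mm from the spine and 65 mm either way along it; spine cheeks rise to 52 mm
- blue_leaf (a joint): hinge of the blue leaf, a rigid board 128 mm along the spine, 4 mm thick, 112 mm from hinge to edge. Axis: along the book's x, 45 mm above its underside. 0 = flat on the +y side, pi/2 = upright, pi = flat on the -y pile (stop). Starts 0.15 to 0.5 open. The hinge is stiff (0.09 N m friction): the leaf stays at any angle and does not fall by itself; 1 to 2 N at the tab turn it
- blue_tab (a point): middle of the outer edge of the blue leaf's index tab, 140 mm from the hinge axis, at x = -35 mm along the spine (the half nearer the robot). The tab is 50 mm wide, 4 mm thick and sticks out 28 mm beyond leaf and base board, with nothing between it and the work surface
- yellow_leaf (a joint): hinge of the yellow leaf, lying under the blue one: same size and stiffness, axis 37 mm above the book's underside, 0 = flat on the +y side, where it starts and must stay
- yellow_tab (a point): middle of the outer edge of the yellow leaf's index tab, 140 mm from its hinge axis and at x = +35 mm along the spine (the half farther from the robot), 50 mm wide
- tape_measure: bystander: yellow tape measure, 36 x 73 x 61 mm, loose; origin at the centre of its underside
- jar_screws: bystander: clear jar with a black lid, 66 mm across, 90 mm tall, loose; origin at the centre of its underside
- insul_tape: bystander: roll of black insulating tape lying flat, 58 mm across, 18 mm high, loose; origin at the centre of its underside

How it is judged:
On the way:
1. the blue leaf is pushed up and past upright (value of joint blue_leaf above 1.65 rad).
At the end, for the whole second after the job is handed in: The blue leaf lies flat on the -y pile (within 0.1 rad of its stop) and is at rest, the yellow leaf still lies flat on its own side (within 0.1 rad), and the book lies flat within 40 mm of where it started (value of joint blue_leaf above 3.04 rad and value of joint yellow_leaf below 0.1 rad and velocity of joint blue_leaf below 0.1 rad/s and distance of sample_book from where it was at the start of the episode below 0.04 m and angle between sample_book's own z axis and vertical below 0.05 rad); the robot touches nothing.
It fails at once if the blue leaf is flung (faster than 6 rad/s) (velocity of joint blue_leaf above 6 rad/s).
It fails at once if the book or a leaf is pinched or forced (more than 25 N from the fingers before the leaf is nearly down, 80 N in pressing it down) ((contact force between the fingers and sample_book above 25 N and value of joint blue_leaf below 2.8 rad) or contact force between the fingers and sample_book above 80 N).
It fails at once if the yellow leaf is turned up (more than 0.4 rad) (value of joint yellow_leaf above 0.4 rad).
It fails at once if the book is lifted (15 mm), tipped or shoved 50 mm (height (world z) of sample_book above 0.015 m or angle between sample_book's own z axis and vertical above 0.2 rad or distance of sample_book from where it was at the start of the episode above 0.05 m).
It fails at once if a bystander is lifted, knocked over or moved more than 25 mm (distance of any of tape_measure, jar_screws, insul_tape from where it was at the start of the episode above 0.025 m or angle between any of tape_measure, jar_screws, insul_tape's own z axis and vertical above 0.4 rad).
It also fails if it takes over 42 s, if anything falls off the work surface, if the arm or the gripper's body presses on something with over 40 N, if the wrist force passes 120 N, or if a joint passes its speed limit or range.

### The arm

A 6-joint arm with a two-finger parallel gripper is mounted at the origin on a cart in front of the work surface, level with it; the furniture and walls round the work are solid. World frame = base frame: x ahead of the robot, y to its left, z up, the work surface at z = 0. Lengths are in m, angles in rad, forces in N, time in s.
With the tool pointing down it reaches from about 0.35 to 0.8 m from the base axis. Payload 7.3 kg.
Tool frame: the origin (TCP) lies between the finger pads; the fingertips stand 25 mm ahead of it and the grasp point (between the pads) lies 6 mm ahead of it (r.tip_extent is the distance from the TCP to the fingertips, in m); z points along the fingers, y is the line along which they close (so a half turn about z gives the same grasp; the last joint's range is limited). The gripper opens to 85 mm and grips with 20 to 120 N. Pads are 22 mm wide; open, the fingers measure 114 mm over their backs; the gripper's body (76 mm by 85 mm) begins 54 mm behind the grasp point. The pads swing forward as they close: fully open they stand 13 mm farther back than shut.
Start: joints at [-0.146, 0.342, 1.524, -0, 1.275, -0.146], TCP at [0.525, 0, 0.224] pointing down, gripper open.
Joint ranges: [-2.53, 2.53], [-0.77, 2.02], [0.04, 2.7], [-1, 4.14], [0.28, 2.66], [-3.11, 3.11]. Speed limits (rad/s): [2.57, 2.57, 3.14, 3.14, 3.14, 3.14].

### API

Orientations are given as a unit quaternion [x, y, z, w].
In Python, from workcell import r, command_gripper, optics gives the robot as it stands. The module is installed in compiled form; this text tells all that it offers. Calls block until the motion is done:
- r.reach(position, orientation): joint-space move of the TCP to a pose.
- r.move_straight(position, orientation=None, speed=0.15, max_force=None): straight line of the TCP; orientation=None keeps the orientation; speed is the mean speed in m/s. With max_force (N) it stops when the force on the tool has changed by that much, and returns True; else False.
- r.movej(angles): joint-space move.
- command_gripper(opening, force=None): finger opening in m; force is the grip in N (None keeps the last); returns when the fingers have stopped.
- r.hold(seconds).
- r.solve_ik(position, orientation): joint angles nearest the present ones, or None.
- r.read_state(): the state.
- optics.get_image(name): name is "scene" or "side" or "wrist"; returns (picture, depth): 480x640x3 uint8, red, green, blue; 480x640 float32, m along the optical axis (not along the pixel's ray), 0 where there is no reading.
- optics.camera_model(name): a dict with "K" (3x3 intrinsics, pixels), "k1" (the pictures are not rectified: a ray, as slopes to the right and down, at radius r is drawn at 1 + k1 r^2 times it, then the intrinsics apply), "R" (3x3) and "t" (3): a world point X has camera coordinates R X + t; the wrist camera has in their place "tool_from_camera" (4x4, takes a point from camera to tool coordinates, whose origin is the TCP and whose axes are the flange's). Camera axes: x right, y down, z forward; pixel columns grow to the right and rows downward; lengths in m; the calibration is good to about 2 mm. A picture is of the moment at which its call begins: read the wrist's pose just before it. camera_model takes no time and is no camera call.
A pose or a line that the arm cannot do raises r.PlanningError and nothing moves.
- r.finish_job(): hands the job in; it is judged then, once.
The state is a dict: "time_s": time; "joint_positions": joint angles; "dq": joint speeds; "tau": joint torques, N m; "eef_pos": TCP position; "eef_rot": TCP orientation; "contact_force": force on the tool from outside, world axes, zero at the start; "torque": the same for the moment, N m; "grip_width": finger opening in m; "grip_force": force on a finger pad.
Only numpy, scipy, OpenCV 4.12 (cv2) and the standard library are available. Lean on these libraries where they do the work, as an engineer would, in place of code of your own. Each camera call takes 0.05 s, during which the arm holds its last target. There are 200 camera calls.

## Working session

There is one attempt and no reset: what is moved stays moved. The work goes in short steps, each a Python script; the robot and the scene stay as the last script left them, time stands still between calls to the robot, and variables do not carry over. Pictures are saved under pics/ and viewed, at most 10 in all, crops included, and the job is handed in when it is done.

```bash
mkdir -p pics; cat > h.py <<'E'
import numpy as np, cv2
from workcell import r, command_gripper, optics
def snap(n, f):
    im,d=optics.get_image(n); cv2.imwrite(f'pics/{f}.png',im[:,:,::-1]); np.save(f'pics/{f}.npy',d); return im,d
def world(n,d,uvs):
    m=optics.camera_model(n); K=np.array(m['K']); R=np.array(m['R']); t=np.array(m['t']); out=[]
    for u,v in uvs:
        z=np.median([x for x in d[int(v)-1:int(v)+2,int(u)-1:int(u)+2].ravel() if x>0] or [0])
        p=np.array([(u-K[0,2])/K[0,0],(v-K[1,2])/K[1,1]]); s=p.copy()
        for _ in range(20): s=p/(1+m['k1']*(s@s))
        out.append(R.T@(np.array([s[0]*z,s[1]*z,z])-t))
    return np.array(out)
E
python3 - <<'E'
from h import *
snap('scene','s1');snap('side','d1')
for n in('scene','side'):
    m=optics.camera_model(n);R=np.array(m['R']);print(n,-R.T@np.array(m['t']),R[2])
s=r.read_state();print(s['eef_pos'],s['eef_rot'],s['time_s'])
E
```

```text
scene [0.15755083 0.82037115 0.58022304] [ 0.47736136 -0.64218926 -0.59976586]
side [0.36634609 1.03844476 0.38718562] [ 0.24527461 -0.89808486 -0.36508074]
[5.24639017e-01 7.56541232e-05 2.23510838e-01] [ 7.07085892e-01  7.07127348e-01 -4.20671334e-04 -5.28137480e-04] 0.1
```

View pics/s1.png

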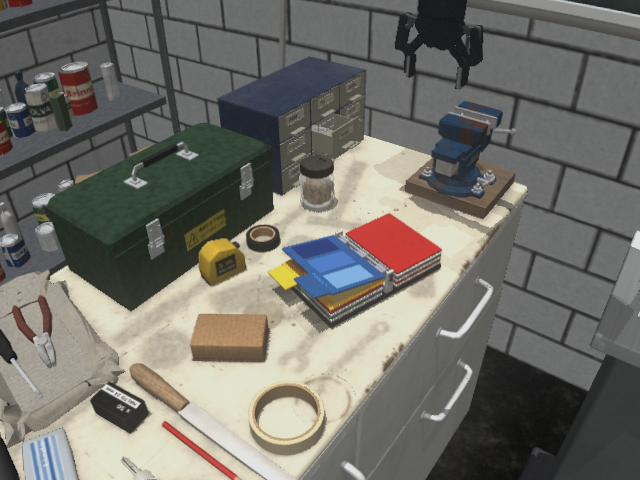

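View pics/d1.png

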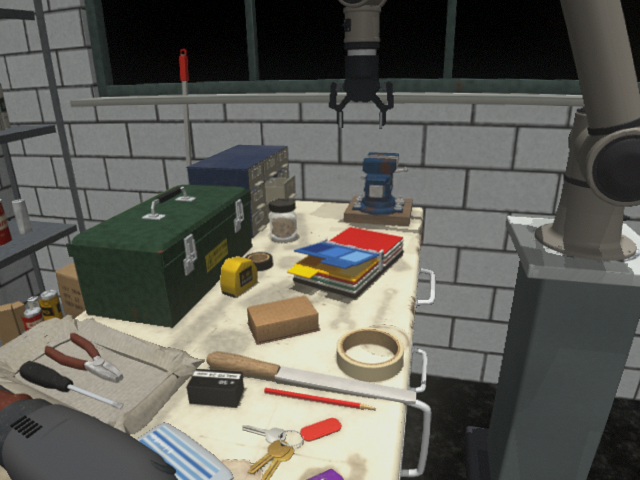

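The scene picture shows the book at about (355,270) with the red pile on the far side (-y). The blue leaf is partly raised on the near side, the blue tab is near (325,287) and the yellow tab near (283,275). The tape measure is at (222,260), the tape roll at (263,237) and the jar at (317,180). I'll enlarge the book.

```bash
python3 - <<'E'
from h import *
im=cv2.imread('pics/s1.png');cv2.imwrite('pics/s1c.png',cv2.resize(im[200:340,255:455],None,fx=4,fy=4,interpolation=cv2.INTER_CUBIC))
E
```

```text
(no output)
```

View pics/s1c.png

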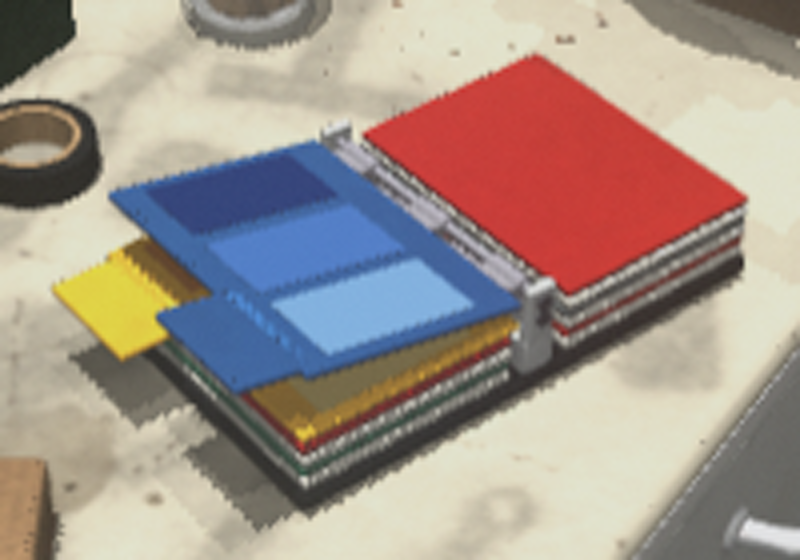

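The enlarged crop (4x, offset 255,200) shows red pile corners at (540,60), (740,200), (570,290) and (368,135). The blue tab's outer edge runs from (162,318) to (238,388), and the blue leaf's outer corners are at (112,192) and (305,375). The yellow tab's outer edge runs from (57,290) to (122,355).

```bash
python3 - <<'E'
from h import *
d=np.load('pics/s1.npy')
P={'red1':(540,66),'red2':(735,200),'red3':(572,284),'red4':(374,136),'tabA':(168,319),'tabB':(238,383),'leafA':(120,193),'leafB':(306,370),'yA':(63,290),'yB':(121,350)}
W={k:world('scene',d,[(255+u/4,200+v/4)])[0] for k,(u,v) in P.items()}
for k,w in W.items(): print(k,w.round(4))
for k,uv in {'tm':(222,250),'roll':(263,229),'jarlid':(316,163)}.items(): print(k,world('scene',d,[uv]).round(3))
R=np.array([W['red%d'%i] for i in (1,2,3,4)])
yaw=lambda v:np.arctan2(v[1],v[0])
ax=(R[0]-R[1])+(R[3]-R[2]); ay=(R[3]-R[0])+(R[2]-R[1])
print('yaws',yaw(ax),yaw(ay)-np.pi/2, yaw(W['tabA']-W['tabB']),yaw(W['leafA']-W['leafB']),yaw(W['yA']-W['yB']))
print([np.linalg.norm(R[i]-R[(i+1)%4]).round(4) for i in range(4)])
th=np.mean([yaw(ax),yaw(ay)-np.pi/2]);ex=np.array([np.cos(th),np.sin(th)]);ey=np.array([-ex[1],ex[0]])
c=R.mean(0); # red pile y -112..~-10
o=(R[0]+R[1])[:2]/2+ey*.112; print('origin',o)
for k,w in W.items(): print(k,(ex@(w[:2]-o)).round(4),(ey@(w[:2]-o)).round(4),w[2].round(4))
E
```

```text
red1 [0.5204 0.1299 0.0412]
red2 [0.4098 0.1643 0.0403]
red3 [0.4369 0.2482 0.0413]
red4 [0.5507 0.2137 0.0411]
tabA [0.5276 0.3793 0.0714]
tabB [0.4875 0.3917 0.072 ]
leafA [0.5904 0.3294 0.067 ]
leafB [0.4764 0.3675 0.0657]
yA [0.5945 0.3609 0.0382]
yB [0.5558 0.3734 0.0372]
tm [[0.675 0.382 0.058]]
roll [[0.702 0.258 0.014]]
jarlid [[0.685 0.122 0.089]]
yaws -0.2979590616503793 -0.3303497844408956 -0.30066518071192827 -0.32264327727511904 -0.3133016850788871
[np.float64(0.1159), np.float64(0.0882), np.float64(0.1189), np.float64(0.0891)]
origin [0.49969073 0.25366444]
red1 0.0579 -0.1113 0.0412
red2 -0.0579 -0.1127 0.0403
red3 -0.058 -0.0246 0.0413
red4 0.0609 -0.0222 0.0411
tabA -0.0123 0.1281 0.0714
tabB -0.0542 0.1275 0.072
leafA 0.0629 0.1 0.067
leafB -0.0573 0.101 0.0657
yA 0.0571 0.1313 0.0382
yB 0.0164 0.1313 0.0372
```

```bash
cat >> h.py <<'E'
from scipy.spatial.transform import Rotation as Ro
YAW=-0.313; O=np.array([.4988,.2508,0]); EX=np.array([np.cos(YAW),np.sin(YAW),0]); EY=np.array([-EX[1],EX[0],0]); EZ=np.array([0,0,1.])
def loc(x,y,z): return O+x*EX+y*EY+z*EZ
def ori(a,sg):
    z=np.cos(a)*EX-np.sin(a)*EZ; y=sg*(np.sin(a)*EX+np.cos(a)*EZ)
    return z,Ro.from_matrix(np.column_stack([np.cross(y,z),y,z])).as_quat()
def tip(th,a,xt=-.035):   # tip centre pushing on the leaf's underside at angle th
    f=np.interp(th,[.2,1.57,3.14],[0,1,2]); rc=np.interp(f,[0,1,2],[.131,.125,.100])
    off=np.interp(f,[0,1,2],[.0145/np.cos(a)+.002,.013,.0145*np.cos(a)+.002]); dr=np.interp(f,[0,1,2],[1,1,0])*.025*np.tan(a)
    c,s=np.cos(th),np.sin(th)
    return loc(xt, rc*c+off*s, .045+rc*s-off*c-dr)
def tcp(p,a,sg): z,q=ori(a,sg); return p-r.tip_extent*z,q
E
python3 - <<'E'
from h import *
print(r.tip_extent)
for deg in (30,35,45,55):
  for sg in(1,-1):
    a=np.radians(deg); L=[loc(-.13,.15,.025)]+[tip(t,a) for t in np.arange(0,3.2,.35)]
    J=[r.solve_ik(*tcp(p,a,sg)) for p in L]
    print(deg,sg,[None if j is None else np.round(j,2).tolist() for j in J][::3], [j is not None for j in J])
    print(tip(.1,a))
# obstacles in region around -x/+y side of book
d=np.load('pics/s1.npy');print('brick/ring',world('scene',d,[(195,318),(230,316),(268,316),(265,355),(287,385)]).round(3))
E
```

```text
0.025
30 1 [None, None, None, None] [False, False, False, False, False, False, False, False, False, False, False]
[0.50621193 0.38736987 0.0249949 ]
30 -1 [None, None, None, None] [False, False, False, False, False, False, False, False, False, False, False]
[0.50621193 0.38736987 0.0249949 ]
35 1 [None, None, None, None] [False, False, False, False, False, False, False, False, False, False, False]
[0.50624138 0.38746087 0.02097018]
35 -1 [None, None, None, None] [False, False, False, False, False, False, False, False, False, False, False]
[0.50624138 0.38746087 0.02097018]
45 1 [None, None, None, None] [False, False, False, False, False, False, False, False, False, False, False]
[0.5063276  0.38772729 0.01068452]
45 -1 [None, None, None, None] [False, False, False, False, False, False, False, False, False, False, False]
[0.5063276  0.38772729 0.01068452]
55 1 [[0.99, 0.68, 1.72, -0.89, 0.79, 1.96], [0.8, 0.57, 1.73, -0.87, 0.74, 1.74], [0.67, 0.31, 1.98, -0.87, 0.68, 1.63], None] [True, False, True, True, True, True, True, True, False, False, False]
[ 0.50647435  0.38818072 -0.00476921]
55 -1 [[0.99, 0.68, 1.72, -0.89, 0.79, -1.18], [0.8, 0.57, 1.73, -0.87, 0.74, -1.4], [0.67, 0.31, 1.98, -0.87, 0.68, -1.51], None] [True, False, True, True, True, True, True, True, False, False, False]
[ 0.50647435  0.38818072 -0.00476921]
brick/ring [[ 0.651  0.474 -0.001]
 [ 0.585  0.461  0.032]
 [ 0.564  0.407  0.   ]
 [ 0.518  0.467  0.   ]
 [ 0.449  0.502  0.024]]
```

```bash
python3 - <<'E'
from h import *
def od(az,a,roll):
    h=np.array([np.cos(az),np.sin(az),0]); z=np.cos(a)*h-np.sin(a)*EZ; y=np.sin(a)*h+np.cos(a)*EZ
    M=np.column_stack([np.cross(y,z),y,z]); return z,(Ro.from_matrix(M)*Ro.from_euler('z',roll)).as_quat()
pts={'low':loc(-.035,.132,.03),'mid':loc(-.035,.02,.15),'end':loc(-.035,-.1,.06)}
for n,p in pts.items():
  print(n, p.round(3))
  for el in (20,30,40,50,60,70,80):
    s=''
    for az in range(-180,180,15):
        k=0
        for ro in (0,90,180,270):
            z,q=od(np.radians(az),np.radians(el),np.radians(ro)); k+= r.solve_ik(p-.025*z,q) is not None
        s+=str(k)
    print(el,s)
E
```

```text
low [0.506 0.387 0.03 ]
20 000000440000033434444444
30 000000444000043444444444
40 440044444400043444444444
50 443444444440000444444444
60 443444444444400044444444
70 443444444444443444444444
80 443444444444443444444444
mid [0.472 0.281 0.15 ]
20 400444440000433344444444
30 444444444000044444444444
40 444444444400044444444444
50 444444444440000444444444
60 444444444434444444444444
70 444444444344444444344444
80 444444444444444444444444
end [0.435 0.166 0.06 ]
20 444444440000400444444444
30 444444440000400444444444
40 434444444000434444444444
50 434444444000444444444444
60 444444444440000444444444
70 444444444444444444444444
80 444444444444444444444444
```

```bash
cat >> h.py <<'E'
def od(az=-60,el=40,roll=0):
    az,a=np.radians([az,el]); h=np.array([np.cos(az),np.sin(az),0]); z=np.cos(a)*h-np.sin(a)*EZ; y=np.sin(a)*h+np.cos(a)*EZ
    return z,(Ro.from_matrix(np.column_stack([np.cross(y,z),y,z]))*Ro.from_euler('z',np.radians(roll))).as_quat()
def T(th,x=-.035):
    rc=np.interp(th,[.2,.7,1.57,3.14],[.132,.122,.115,.10]); off=np.interp(th,[.2,1.57,3.14],[.027,.016,.013]); c,s=np.cos(th),np.sin(th)
    return loc(x,rc*c+off*s,.045+rc*s-off*c)
def tc(p,az=-60,el=40,roll=0): z,q=od(az,el,roll); return p-.025*z,q
E
python3 - <<'E'
from h import *
for ro in(0,180):
  for p in [loc(-.11,.145,.16),loc(-.11,.145,.025)]+[T(t) for t in (.05,.5,1,1.5,2,2.5,3.1)]:
    j=r.solve_ik(*tc(p,roll=ro)); print(ro,p.round(3),None if j is None else np.round(j,2))
E
```

```text
0 [0.439 0.423 0.16 ] [ 1.03  0.84  1.09 -0.74  1.69  2.17]
0 [0.439 0.423 0.025] [ 1.03  1.    1.16 -0.74  1.52  2.32]
0 [0.507 0.388 0.025] [ 0.92  1.    1.15 -0.79  1.46  2.26]
0 [0.503 0.378 0.084] [ 0.92  0.91  1.17 -0.79  1.51  2.2 ]
0 [0.491 0.34  0.135] [ 0.89  0.79  1.29 -0.8   1.5   2.18]
0 [0.473 0.285 0.159] [ 0.86  0.67  1.46 -0.82  1.45  2.2 ]
0 [0.456 0.231 0.152] [ 0.82  0.6   1.63 -0.85  1.36  2.25]
0 [0.442 0.189 0.12 ] [ 0.79  0.59  1.77 -0.89  1.25  2.34]
0 [0.435 0.167 0.062] [ 0.76  0.66  1.86 -0.96  1.14  2.48]
180 [0.439 0.423 0.16 ] [ 1.03  0.84  1.09 -0.74  1.69 -0.97]
180 [0.439 0.423 0.025] [ 1.03  1.    1.16 -0.74  1.52 -0.82]
180 [0.507 0.388 0.025] [ 0.92  1.    1.15 -0.79  1.46 -0.89]
180 [0.503 0.378 0.084] [ 0.92  0.91  1.17 -0.79  1.51 -0.94]
180 [0.491 0.34  0.135] [ 0.89  0.79  1.29 -0.8   1.5  -0.96]
180 [0.473 0.285 0.159] [ 0.86  0.67  1.46 -0.82  1.45 -0.94]
180 [0.456 0.231 0.152] [ 0.82  0.6   1.63 -0.85  1.36 -0.89]
180 [0.442 0.189 0.12 ] [ 0.79  0.59  1.77 -0.89  1.25 -0.8 ]
180 [0.435 0.167 0.062] [ 0.76  0.66  1.86 -0.96  1.14 -0.66]
```

```bash
python3 - <<'E'
from h import *
command_gripper(0.0)
r.reach(*tc(loc(-.13,.16,.18),roll=180))
print(r.move_straight(*tc(loc(-.11,.145,.028),roll=180),speed=.15,max_force=8))
f0=np.array(r.read_state()['contact_force'])
print(r.move_straight(*tc(T(.05),roll=180),speed=.08,max_force=5))
s=r.read_state();print(s['time_s'],s['eef_pos'],tc(T(.05))[0],np.array(s['contact_force'])-f0,s['grip_width'])
im,_=snap('scene','s2');im2,_=snap('side','d2')
a=cv2.resize(im[190:350,240:440],(400,320));b=cv2.resize(im2[190:350,240:440],(400,320))
cv2.imwrite('pics/c2.png',np.hstack([a,b])[:,:,::-1])
E
```

```text
False
False
4.9333 [0.49654652 0.40521121 0.04064261] [0.49693435 0.40487593 0.04070068] [-1.40710094 -0.91016043  0.5792719 ] 1.821755956356761e-05
```

View pics/c2.png

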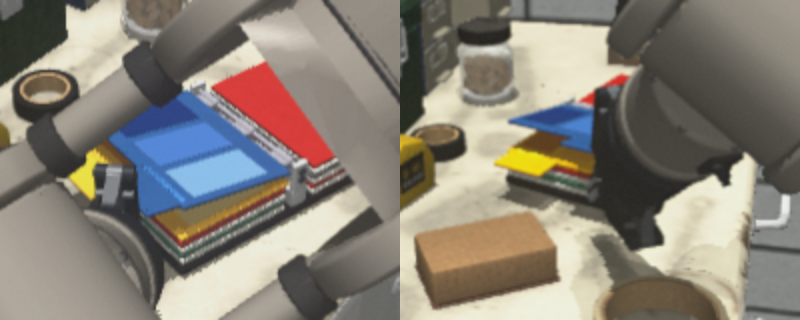

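The left half shows the closed fingers (about 115,185) going under the outer edge of the blue tab, and the yellow leaf is still flat. I'll lift in small steps while watching the force.

```bash
python3 - <<'E'
from h import *
f0=np.array(r.read_state()['contact_force'])
for t in np.arange(.2,.81,.15):
    h=r.move_straight(*tc(T(t),roll=180),speed=.06,max_force=8)
    s=r.read_state();print(round(t,2),h,s['time_s'],(np.array(s['contact_force'])-f0).round(1))
    if h: break
im,_=snap('scene','s3');im2,_=snap('side','d3')
a=cv2.resize(im[190:350,240:440],(400,320));b=cv2.resize(im2[190:350,240:440],(400,320))
cv2.imwrite('pics/c3.png',np.hstack([a,b])[:,:,::-1])
E
```

```text
0.2 False 5.5167 [-0.1 -1.3 -1.4]
0.35 False 6.0167 [ 1.5 -1.1 -1.1]
0.5 False 6.5083 [ 0.3  0.5 -1.5]
0.65 False 6.9917 [ 0.8 -0.8 -1. ]
0.8 False 7.4667 [ 0.2 -0.7 -1.2]
```

View pics/c3.png

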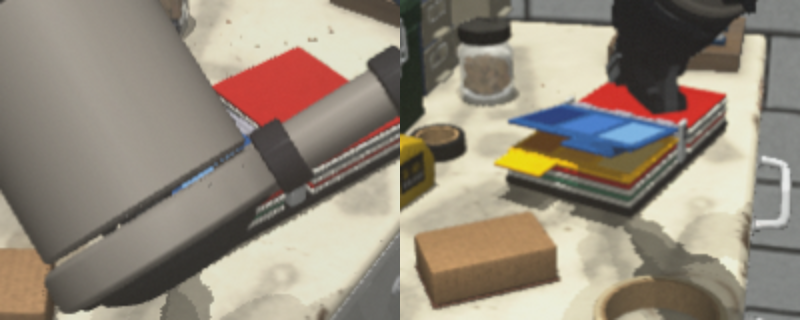

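The side view shows the leaf still at about 0.2 rad with the fingers now above it, so the tip slid past the tab's edge. I'll project the tip into the pictures to see by how much.

```bash
cat >> h.py <<'E'
def proj(n,P):
    m=optics.camera_model(n); c=np.array(m['R'])@P+np.array(m['t']); s=c[:2]/c[2]; s=s*(1+m['k1']*(s@s)); K=np.array(m['K']); return s*[K[0,0],K[1,1]]+K[:2,2]
E
python3 - <<'E'
from h import *
s=r.read_state();p=np.array(s['eef_pos']);M=Ro.from_quat(s['eef_rot']).as_matrix();print(M.round(2),p)
for n,tp in (('s2',T(.05)),('d2',T(.05)),('d3',p+.025*M[:,2])):
    im=cv2.imread(f'pics/{n}.png');cam='scene' if n[0]=='s' else 'side'
    for q,c in ((tp,(0,255,0)),(tp-.06*M[:,2],(255,0,255)),(loc(-.06,.137,.071),(0,255,255)),(loc(-.01,.137,.071),(0,255,255))):
        cv2.circle(im,tuple(int(v) for v in proj(cam,q).round()),1,c,-1)
    cv2.imwrite(f'pics/p_{n}.png',cv2.resize(im[210:320,270:400],None,fx=3,fy=3,interpolation=cv2.INTER_NEAREST))
cv2.imwrite('pics/p.png',cv2.resize(np.hstack([cv2.imread('pics/p_s2.png'),cv2.imread('pics/p_d2.png')]),(780,330)))
E
```

```text
[[-0.87 -0.32  0.38]
 [-0.5   0.56 -0.66]
 [ 0.   -0.77 -0.64]] [0.48678296 0.37364558 0.13246708]
```

View pics/p.png

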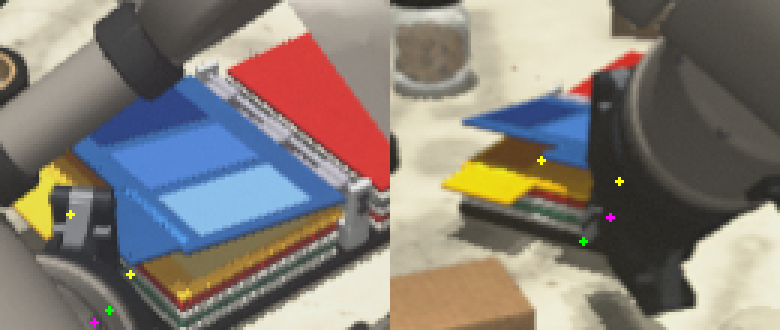

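View pics/p_d3.png

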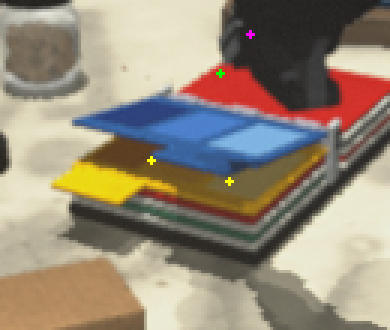

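Projecting the measured tab edge shows it about 4 mm nearer the spine than I assumed, so the hook under it was too shallow. The upper knuckle also sat close to the tab. I'll retreat, roll the tool 90° so the knuckles lie to the sides, and reach in deeper.

```bash
cat >> h.py <<'E'
def T2(th,x=-.035):
    rc=np.interp(th,[.2,.45,.8,1.57,3.14],[.128,.118,.108,.105,.10]); off=np.interp(th,[.2,1.57,3.14],[.026,.018,.011]); c,s=np.cos(th),np.sin(th)
    return loc(x,rc*c+off*s,.045+rc*s-off*c)
def pair(n):
    im,_=snap('scene','s'+n);im2,_=snap('side','d'+n)
    cv2.imwrite(f'pics/c{n}.png',np.hstack([cv2.resize(i[160:350,230:440],(400,362)) for i in (im,im2)])[:,:,::-1])
E
python3 - <<'E'
from h import *
J={ro:r.solve_ik(*tc(loc(-.12,.16,.18),roll=ro)) for ro in (90,270)};print(J)
ro=min(J,key=lambda k:abs(J[k][5]));print(ro)
r.move_straight(tc(loc(-.12,.16,.18),roll=180)[0],speed=.2)
r.reach(*tc(loc(-.12,.16,.18),roll=ro))
print(r.move_straight(*tc(loc(-.11,.145,.03),roll=ro),speed=.15,max_force=8))
print(r.move_straight(*tc(loc(-.035,.131,.028),roll=ro),speed=.08,max_force=6))
f0=np.array(r.read_state()['contact_force'])
for t in (.15,.3,.45,.6,.75,.9):
    h=r.move_straight(*tc(T2(t),roll=ro),speed=.06,max_force=10)
    s=r.read_state();print(t,h,s['time_s'],(np.array(s['contact_force'])-f0).round(1))
    if h: break
pair('4')
E
```

```text
{90: array([ 1.04331491,  0.85015953,  1.01522209, -0.74179899,  1.74916679,
       -2.57542144]), 270: array([ 1.04331491,  0.85015953,  1.01522209, -0.74179899,  1.74916679,
        0.56617122])}
270
False
False
0.15 False 12.3083 [ 0.1  0.9 -0.7]
0.3 False 12.7833 [ 0.1  0.3 -0.5]
0.45 False 13.25 [-0.2 -0.3  0.7]
0.6 False 13.7 [ 0.6  0.3 -0. ]
0.75 False 14.1417 [ 0.8  0.9 -0.2]
0.9 False 14.575 [-0.3  1.8 -0.9]
```

View pics/c4.png

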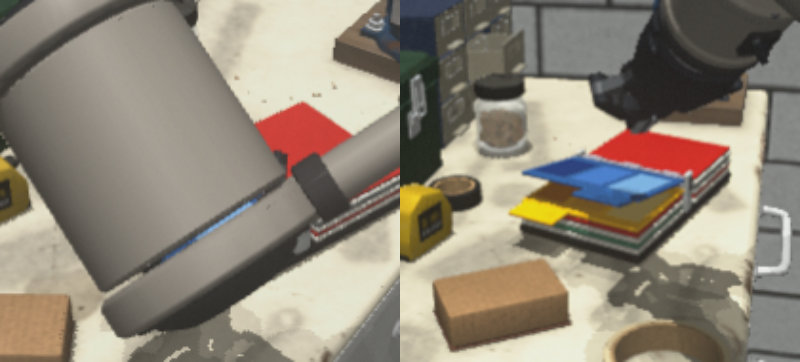

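The leaf still has not moved. I'll check where the fingers really are by putting the depth images into the tool frame.

```bash
python3 - <<'E'
from h import *
s=r.read_state();p=np.array(s['eef_pos']);M=Ro.from_quat(s['eef_rot']).as_matrix()
print(p,M[:,2].round(2),'tip',p+.025*M[:,2], s['grip_width'])
for n,cam in (('s4','scene'),('d4','side')):
    d=np.load(f'pics/{n}.npy'); print(cam,'tip px',proj(cam,p+.025*M[:,2]).round(),'knuckle',[proj(cam,p-.05*M[:,2]+k*M[:,1]).round() for k in(-.04,.04)])
    uv=[(u,v) for u in range(230,440,2) for v in range(100,330,2) if d[v,u]>0]
    W=world(cam,d,uv); L=(W-p)@M
    k=(np.abs(L[:,0])<.06)&(np.abs(L[:,1])<.07)&(L[:,2]>-.12)&(L[:,2]<.06)
    for b in np.arange(-.12,.06,.015):
        q=L[k&(L[:,2]>=b)&(L[:,2]<b+.015)]
        if len(q):print(round(b,3),len(q),q.min(0).round(3),q.max(0).round(3))
E
```

```text
[0.4818276  0.35817026 0.13173956] [ 0.38 -0.66 -0.64] tip [0.4914043  0.34158806 0.1156673 ] 0.00010438640351779356
scene tip px [334. 251.] knuckle [array([362., 251.]), array([298., 247.])]
-0.105 12 [-0.012 -0.061 -0.101] [-0.001 -0.053 -0.095]
-0.09 1 [ 0.001 -0.064 -0.089] [ 0.001 -0.064 -0.089]
0.015 1 [0.057 0.013 0.029] [0.057 0.013 0.029]
0.03 5 [0.049 0.    0.031] [0.055 0.01  0.04 ]
0.045 5 [ 0.04  -0.012  0.048] [ 0.046 -0.002  0.059]
side tip px [348. 231.] knuckle [array([384., 212.]), array([336., 218.])]
-0.12 42 [-0.006  0.011 -0.12 ] [ 0.02   0.05  -0.105]
-0.105 75 [-0.014 -0.059 -0.105] [ 0.019  0.06  -0.09 ]
-0.09 36 [ 0.002 -0.054 -0.089] [ 0.018  0.055 -0.075]
-0.075 37 [-0.008 -0.038 -0.075] [ 0.016  0.037 -0.061]
-0.06 17 [ 0.006 -0.012 -0.059] [ 0.012  0.028 -0.05 ]
-0.045 9 [ 0.006 -0.006 -0.045] [ 0.011  0.012 -0.031]
-0.03 14 [ 0.005 -0.015 -0.03 ] [ 0.01   0.012 -0.015]
-0.015 2 [ 0.008 -0.008 -0.015] [ 0.01   0.005 -0.014]
0.015 13 [0.052 0.004 0.021] [0.06  0.039 0.029]
0.03 33 [ 0.04  -0.015  0.031] [0.057 0.051 0.045]
0.045 33 [ 0.035 -0.035  0.045] [0.052 0.036 0.06 ]
```

```bash
python3 - <<'E'
from h import *
s=r.read_state();p=np.array(s['eef_pos']);M=Ro.from_quat(s['eef_rot']).as_matrix()
im=cv2.imread('pics/d4.png');x0,y0=300,180
c=cv2.resize(im[y0:y0+80,x0:x0+110],None,fx=7,fy=7,interpolation=cv2.INTER_CUBIC)
for k in (-.05,-.025,0,.025):
    u=(proj('side',p+k*M[:,2])-[x0,y0]+.5)*7; cv2.circle(c,tuple(int(v) for v in u),3,(0,255,0) if k<.02 else (255,0,255),-1)
cv2.imwrite('pics/f4.png',c)
E
```

```text
(no output)
```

View pics/f4.png

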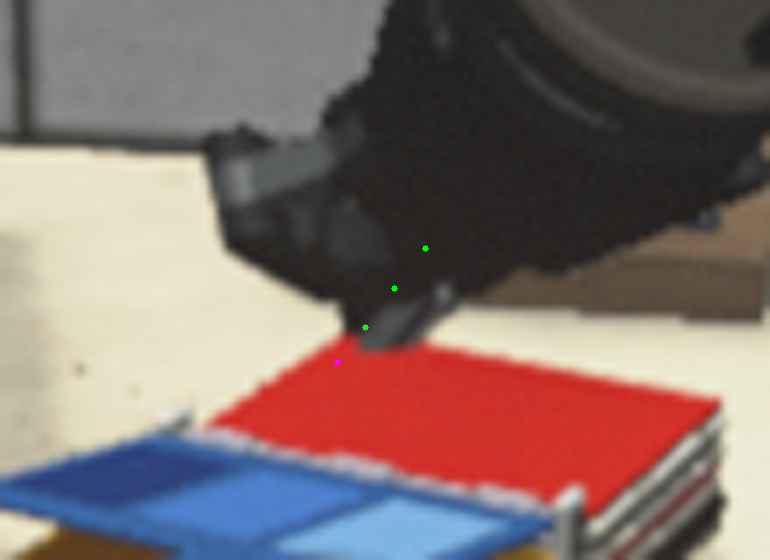

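The finger end shows about 12 mm off the prediction in the side view, and the tab is off the same way. I'll check both cameras against the known start pose of the gripper and compare how each one measures the book.

```bash
python3 - <<'E'
from h import *
tp=[np.array([.525+k,0,.2115]) for k in (.05,-.05)]
out=[]
for n,cam in (('s1','scene'),('d1','side')):
    d=np.load(f'pics/{n}.npy');im=cv2.imread(f'pics/{n}.png')
    pr=[proj(cam,q) for q in tp];print(cam,np.round(pr,1))
    # measured: lowest gripper points in the depth cloud
    uv=[(u,v) for u in range(320,500) for v in range(30,140) if d[v,u]>0];W=world(cam,d,uv)
    k=(abs(W[:,0]-.525)<.12)&(abs(W[:,1])<.06)&(W[:,2]>.17)&(W[:,2]<.3); W=W[k]
    for z in (.20,.21,.22,.23,.25):
        q=W[(W[:,2]>z)&(W[:,2]<z+.01)]
        if len(q): print(z,len(q),'x',q[:,0].min().round(3),q[:,0].max().round(3),'y',q[:,1].min().round(3),q[:,1].max().round(3))
    print('zmin',W[:,2].min())
    c=im[int(pr[0][1])-45:int(pr[0][1])+15,int(pr[0][0])-25:int(pr[0][0])+75].copy() 
# side-measured book: blue tab, yellow tab, red by colour
for n,cam in (('s1','scene'),('d1','side')):
    d=np.load(f'pics/{n}.npy');im=cv2.imread(f'pics/{n}.png').astype(int);B,G,R=im[...,0],im[...,1],im[...,2]
    for nm,m,zr in (('red',(R>150)&(G<80)&(B<80),(.03,.05)),('yel',(R>180)&(G>140)&(B<80),(.025,.05)),('blue',(B>120)&(R<90),(.04,.09))):
        m[:200]=0;m[330:]=0;m[:,:250]=0
        v,u=np.nonzero(m); W=world(cam,d,list(zip(u,v)));L=np.c_[(W-O)@EX,(W-O)@EY,W[:,2]]
        L=L[(L[:,2]>zr[0])&(L[:,2]<zr[1])&(abs(L[:,0])<.09)&(abs(L[:,1])<.17)]
        print(cam,nm,len(L),np.percentile(L,[1,50,99],axis=0).round(3).tolist())
E
```

```text
scene [[406.5  92.7]
 [458.8 106.4]]
0.25 121 x 0.469 0.58 y -0.012 0.012
zmin 0.24260142331371676
side [[339.  141.3]
 [381.  142.3]]
0.25 51 x 0.468 0.579 y -0.006 0.012
zmin 0.24569952526008032
scene red 2806 [[-0.058, -0.112, 0.04], [-0.001, -0.063, 0.041], [0.065, -0.018, 0.042]]
scene yel 456 [[-0.059, 0.092, 0.036], [0.039, 0.121, 0.038], [0.065, 0.136, 0.039]]
scene blue 2832 [[-0.059, 0.008, 0.048], [0.002, 0.07, 0.061], [0.065, 0.133, 0.072]]
side red 969 [[-0.059, -0.108, 0.041], [-0.002, -0.061, 0.043], [0.06, -0.018, 0.044]]
side yel 279 [[-0.058, 0.104, 0.037], [0.033, 0.12, 0.04], [0.06, 0.136, 0.041]]
side blue 759 [[-0.061, 0.014, 0.052], [-0.01, 0.087, 0.066], [0.058, 0.133, 0.075]]
```

Both cameras agree on the book to within 3 mm, but the fingertips end about 28 mm short of the stated extent along the tool axis. That explains why the leaf was missed. I'll confirm with a gentle touch on the bare work surface.

```bash
python3 - <<'E'
from h import *
r.move_straight(tc(loc(-.12,.16,.18),roll=270)[0],speed=.2)
r.move_straight(tc(loc(-.12,.15,.03),roll=270)[0],speed=.15,max_force=8)
h=r.move_straight(tc(loc(-.12,.15,-.035),roll=270)[0],speed=.03,max_force=4)
s=r.read_state();z,_=od();p=np.array(s['eef_pos'])
print(h,s['time_s'],p,s['contact_force'],'extent e with lower corner 8.4mm:',(p[2]-.0084)/-z[2])
E
```

```text
True 18.0167 [0.42121277 0.44656425 0.00199372] [ 0.81424351 -0.61395562  3.31719703] extent e with lower corner 8.4mm: -0.009966407279749689
```

The touch confirms that the real fingertips end about 5 mm behind the TCP. I'll redo the lift with that extent.

```bash
cat >> h.py <<'E'
def tc(p,az=-60,el=40,roll=270): z,q=od(az,el,roll); return p+.005*z,q
E
python3 - <<'E'
from h import *
print([r.solve_ik(*tc(T2(t))) is not None for t in np.arange(.15,3.2,.3)])
r.move_straight(tc(loc(-.115,.145,.03))[0],speed=.1)
print(r.move_straight(*tc(loc(-.035,.131,.028)),speed=.08,max_force=6))
f0=np.array(r.read_state()['contact_force'])
for t in (.15,.3,.45,.6,.75,.9):
    h=r.move_straight(*tc(T2(t)),speed=.06,max_force=10)
    s=r.read_state();print(t,h,s['time_s'],(np.array(s['contact_force'])-f0).round(1))
    if h: break
pair('5')
E
```

```text
[True, True, True, True, True, True, True, True, True, True, False]
False
0.15 False 20.05 [ 0.3  0.5 -0.4]
0.3 False 20.525 [ 0.7 -0.2  1. ]
0.45 False 20.9917 [ 1.1  0.3 -0.1]
0.6 False 21.4417 [0.2 1.2 0.3]
0.75 False 21.8833 [0.9 0.3 0.3]
0.9 False 22.3167 [ 0.4 -0.4 -0.4]
```

View pics/c5.png

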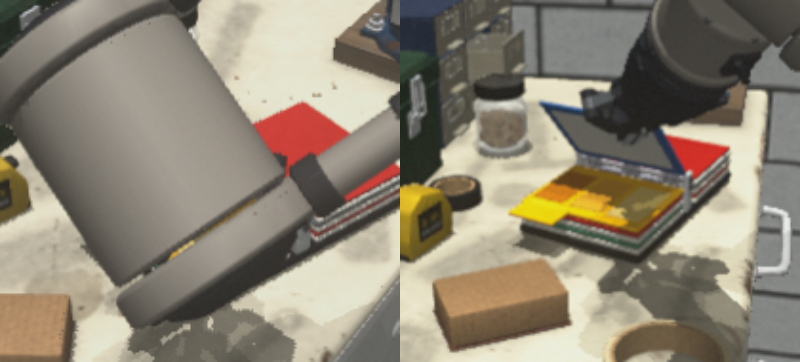

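The side view shows the leaf standing at about 1 rad with the fingertips behind it at (610,125), and the yellow leaf is flat with its tab at (535,210). I'll carry on over upright and check the leaf numerically from depth.

```bash
cat >> h.py <<'E'
def W8(t): return tc(T2(t),az=np.interp(t,[1,2.6],[-60,-85]),el=np.interp(t,[1,2.6],[40,50]))
def blue(cam,n):
    im,d=snap(cam,n); v,u=np.nonzero(d[100:340,250:460]>0); v+=100;u+=250
    W=world(cam,d,list(zip(u,v)));L=np.c_[(W-O)@EX,(W-O)@EY,W[:,2]];C=im[v,u].astype(int)
    return L,C
E
python3 - <<'E'
from h import *
ts=np.r_[np.arange(1.05,3.1,.15),3.1]; J=[r.solve_ik(*W8(t)) for t in ts]
print([None if j is None else np.round(j,2).tolist() for j in J])
if all(j is not None for j in J):
    f0=np.array(r.read_state()['contact_force'])
    for t in ts:
        if t>2.25: break
        h=r.move_straight(*W8(t),speed=.06,max_force=10)
        s=r.read_state();print(t.round(2),h,s['time_s'],(np.array(s['contact_force'])-f0).round(1))
        if h: break
    L,C=blue('side','d6')
    k=(abs(L[:,0]-.045)<.02)&(L[:,2]>.055)&(L[:,2]<.2)&(abs(L[:,1])<.14)&(C[:,2]-C[:,0]<60)&(C.max(1)>60); q=L[k]
    print(len(q),np.percentile(q,[2,50,98],axis=0).round(3))
    if len(q)>20: print('slope angle',np.pi+np.polyfit(q[:,2],q[:,1],1)[0], np.degrees(np.arctan2(1,np.polyfit(q[:,2],q[:,1],1)[0])))
    y=(C[:,0]>180)&(C[:,1]>130)&(C[:,2]<80)&(abs(L[:,0])<.07)&(L[:,1]>.02)&(L[:,1]<.15); print('yellow z',np.percentile(L[y,2],[5,50,95]))
E
```

```text
[[0.85, 0.79, 1.37, -0.81, 1.43, 0.65], [0.83, 0.76, 1.38, -0.79, 1.44, 0.66], [0.81, 0.74, 1.4, -0.76, 1.45, 0.66], [0.79, 0.71, 1.42, -0.74, 1.45, 0.67], [0.77, 0.69, 1.45, -0.72, 1.45, 0.68], [0.74, 0.67, 1.47, -0.7, 1.44, 0.7], [0.72, 0.66, 1.5, -0.68, 1.42, 0.71], [0.69, 0.65, 1.53, -0.67, 1.41, 0.73], [0.67, 0.64, 1.56, -0.65, 1.39, 0.75], [0.64, 0.64, 1.58, -0.63, 1.36, 0.78], [0.62, 0.64, 1.61, -0.62, 1.34, 0.8], [0.6, 0.65, 1.63, -0.62, 1.31, 0.82], [0.59, 0.66, 1.66, -0.63, 1.27, 0.84], [0.59, 0.68, 1.68, -0.64, 1.24, 0.86], [0.59, 0.7, 1.69, -0.65, 1.22, 0.87]]
1.05 False 22.85 [0.2 0.4 0.2]
1.2 False 23.2833 [-1.1 -0.1  0.8]
1.35 False 23.7167 [-0.4 -0.  -0. ]
1.5 False 24.15 [-0.6 -0.1  0.7]
1.65 False 24.575 [ 0.7 -0.   0.6]
1.8 False 25.0 [-1.5  0.8  0.1]
1.95 False 25.425 [-0.1  1.1  1. ]
2.1 False 25.85 [-0.   0.7 -0. ]
2.25 False 26.275 [-0.7  0.2  0.3]
602 [[ 0.026 -0.056  0.065]
 [ 0.042 -0.034  0.098]
 [ 0.059 -0.013  0.133]]
slope angle 2.5070628500932055 122.3963444167947
yellow z [0.03877566 0.04044295 0.04119752]
```

The leaf is at about 2.14 rad and the yellow leaf is still flat. Next I lay it down, press lightly, back off and measure.

```bash
python3 - <<'E'
from h import *
f0=np.array(r.read_state()['contact_force'])
for t in (2.4,2.55,2.7,2.85,3.0):
    h=r.move_straight(*W8(t),speed=.06,max_force=10)
    if h: break
print(t,h)
p,q=W8(3.0)
h=r.move_straight(p-[0,0,.035],q,speed=.03,max_force=12)
s=r.read_state();print(h,s['time_s'],p-s['eef_pos'],(np.array(s['contact_force'])-f0).round(1))
r.move_straight(np.array(s['eef_pos'])+[0,0,.1],speed=.1)
r.move_straight(np.array(s['eef_pos'])+[-.05,0,.25],speed=.2)
for cam,n in(('scene','s7'),('side','d7')):
    L,C=blue(cam,n)
    for nm,m in (('-y pile',(L[:,1]<-.02)&(L[:,1]>-.11)),('+y',(L[:,1]>.02)&(L[:,1]<.11))):
        k=m&(abs(L[:,0])<.055)&(L[:,2]>.03)&(L[:,2]<.1); Q=L[k]
        if len(Q)<50: print(cam,nm,len(Q)); continue
        A=np.linalg.lstsq(np.c_[Q,np.ones(len(Q))][:,[0,1,3]],Q[:,2],rcond=None)[0]
        print(cam,nm,len(Q),'dz/dx,dz/dy,z0',A.round(3),'col',np.median(C[k],0))
print(r.read_state()['time_s'])
E
```

```text
3.0 False
True 29.1583 [-4.34602781e-05  1.50395138e-04  2.05287587e-02] [-1.1  2.1  8.6]
scene -y pile 2283 dz/dx,dz/dy,z0 [ 0.001 -0.001  0.046] col [208. 205. 193.]
scene +y 2914 dz/dx,dz/dy,z0 [ 0.001 -0.012  0.039] col [224. 188.  72.]
side -y pile 853 dz/dx,dz/dy,z0 [ 0.002 -0.001  0.049] col [200. 198. 184.]
side +y 1392 dz/dx,dz/dy,z0 [ 0.01  -0.036  0.042] col [226. 182.  39.]
31.3583
```

Blue leaf is flat on the -y pile (tilt about 0.001), the yellow leaf is flat and showing, and the fingers are clear. Handing in.

```bash
python3 -c "
from workcell import r
print(r.finish_job())"
```

```text
the job is handed in; nothing more can be done
None
```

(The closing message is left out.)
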